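# Chain a second mass onto the spring balance

### The job

Hang the red mass by its hook from the ring under the brass mass that already hangs on the spring balance, so the two masses form one hanging chain. Its weight is not known: ease it onto the balance by feel, and let go only when the balance carries all of it, so that the balance's sliding rod never jumps, neither down nor up, and is never drawn out to the end of its scale. Leave the chain hanging still and everything else on the bench where it was.

Things in the scene. Friction and masses are not known exactly. Their poses are not given: they have to be found in the camera images.
- red_center (a point): Centre of the red mass's upright cylinder (mm: diameter 34, height 60). z up along its axis; x points to the side of the hook's tip. A 4 thick wire shank rises 56 on the axis above the cylinder to an open hook in the x-z plane. Starts in a 5 deep recess of the rack, underside 9 above the bench. Weight hidden, very different each time, under 1 kg; centre of gravity on the axis, 0 to 2 above this point.
- red_hook (a point): Centre of the bend of the red mass's hook, 96 mm above red_center, same axes. The 4 thick wire leaves the axis towards -x, bends over the top at radius 10 (centre line) and ends in a tip on the +x side, its lowest point 0.7 above this point; below the tip it is open. The underside of the hook's top, which bears the load, is 8 above this point, the very top 12.
- red: The red mass, origin at the centre of its underside, axes as for red_center.
- brass_mass: Brass 100 g mass hanging loose by its own hook on the balance's hook, free to swing. Origin: centre of the closed upright wire ring under it. x: the ring's normal (open both ways; within 0.4 rad of world x), z up. Ring inside diameter 24 mm, wire 3.5: top of its lowest wire 12 below the origin. Brass cylinder (diameter 22) from 19 to 55 above the origin, hook to 80 above.
- balance (a joint): Extension of the spring balance: the sliding scale rod with its hook comes straight down under load. Metres; 0 = no load, 0.010 more per newton (100 N/m), 0.100 = 10 N = end of the scale; light damping. About 0.010 at the start (brass mass alone). The ring sinks as much as the rod.
- stand: Retort stand, fixed. Origin on the bench straight below the hanging chain. Mm: base plate 12 thick, 120 wide, from 50 before to 200 beyond the origin along a line 60 degrees from +x towards +y; on that line, at 140, a steel rod (diameter 12) up to 694; a clamp arm at 652 carries the balance, whose tube (diameter 28) reaches down to 387; its hook bears the brass mass about 319 up.
- rack: Wooden rack for the three painted masses, fixed, 90 by 310 (y axis), 14 high, recesses of diameter 37 at its centre and 110 to either side along y; any mass may stand in any of them. Origin: centre of its underside.
- blue_center (a point): Centre of the blue mass's cylinder; same shape as the red one; to be left alone in the rack.
- yellow_center (a point): Centre of the yellow mass's cylinder; same shape as the red one; to be left alone in the rack.
- dropper: Small amber dropper bottle, diameter 30, 96 high; origin at the centre of its underside. To be left alone.
- tube_rack: Green rack of test tubes, 90 by 200 (y axis), 157 high; origin at the centre of its underside. To be left alone.

How it is judged (in metres and radians):
On the way, in this order (a step that is already met when the one before it is completed fails the run):
1. the red mass is lifted clear of the rack (height (world z) of red_center above 0.07 m), for 0.2 s.
2. the red mass's hook is seated in the ring and the ring bears load (z of red_hook in the frame of brass_mass below -0.016 m and distance between red_hook and brass_mass below 0.025 m and contact force between red and brass_mass above 0.5 N), for 0.2 s.
At the end, for the whole second after the job is handed in: The red mass hangs upright (0.15 rad) by its hook in the ring (hook bend within 25 mm of the ring centre, over 16 mm below it); the ring bears over 0.7 N of it and the balance, extended over 16.5 mm, bears both masses; the red mass is off the bench and slower than 0.06 m/s (z of red_hook in the frame of brass_mass below -0.016 m and distance between red_hook and brass_mass below 0.025 m and contact force between red and brass_mass above 0.7 N and value of joint balance above 0.0165 m and angle between red_center's own z axis and vertical below 0.15 rad and linear speed of red below 0.06 m/s and height (world z) of red_center above 0.05 m); the robot touches nothing.
It fails at once if the balance's rod jumps (faster than 0.05 m/s down or up): the mass was dropped, yanked or let go before or after the point where the balance just carries it (velocity of joint balance above 0.05 m/s or velocity of joint balance below -0.05 m/s).
It fails at once if the balance is drawn out to the end of its scale (beyond 95 mm) (value of joint balance above 0.095 m).
It fails at once if the blue or yellow mass, the dropper bottle or the tube rack is moved by more than 15 mm (distance of any of blue_center, yellow_center, dropper, tube_rack from where it was at the start of the episode above 0.015 m).
It also fails if it takes over 61 s, if anything falls off the work surface, if the arm or the gripper's body presses on something with over 40 N, if the wrist force passes 120 N, or if a joint passes its speed limit or range.

### The arm

A 6-joint arm with a two-finger parallel gripper is mounted at the origin on the work surface. World frame = base frame: x ahead of the robot, y to its left, z up, the work surface at z = 0. Lengths are in mm, angles in degrees, forces in N, time in s.
With the tool pointing down it reaches from about 350 to 975 mm from the base axis. Payload 4.9 kg.
Tool frame: the origin (TCP) lies between the finger pads; the fingertips stand 25 mm ahead of it and the grasp point (between the pads) lies 6 mm ahead of it (r.nose_length is the distance from the TCP to the fingertips, in mm); z points along the fingers, y is the line along which they close (so a half turn about z gives the same grasp; the last joint's range is limited). The gripper opens to 85 mm and grips with 20 to 120 N. Pads are 22 mm wide; open, the fingers measure 114 mm over their backs; the gripper's body (76 mm by 85 mm) begins 54 mm behind the grasp point. The pads swing forward as they close: fully open they stand 13 mm farther back than shut.
Start: joints at [57.525, 3.019, 92.412, -0, 84.569, -6.818], TCP at [270.602, 563.362, 256.304] pointing down, gripper open.
Joint ranges: [-172.51, 172.51], [-57.92, 126.97], [3.15, 148.05], [-58.71, 238.71], [5.1, 150.11], [-179.66, 179.66]. Speed limits (degrees/s): [147.25, 147.25, 180, 180, 180, 180].

### API

Orientations are given as a 3x3 rotation matrix whose columns are the frame's x, y, z axes.
In Python, from plant import monitor, vision, workorder, r gives the robot as it stands. The module is installed in compiled form; this text tells all that it offers.
- The arm moves only by the tool carry_out, never from a script. Its argument "series" is a list of rows, each a list of 3 entries, a list of its own where there are three numbers: the turn, a rotation vector about the world's x, y, z in rad, then the shift along the world's x, y, z in m, then the finger opening in m, from 0 to 0.0854. A call has exactly 8 rows; each row is the pose to reach, as a shift and turn from the pose commanded when the call began; what a row does not reach only later rows make up. A row lasts 1/12 s, in which the tool goes at most 41.7 mm and 7.16 degrees, less where a joint would pass 70% of its speed; a pose out of reach is approached as far as the arm can. A call with a gripper value outside its range is refused whole. The fingers move at their own pace and stop on an object; "squeeze" is the grip in N (left out, the last holds). Time passes only in rows, so rows that repeat a pose let the fingers close, or fill a call up. It gives the time, the measured TCP pose, the force, the opening and the grip force at its end, in the units of the state.
- monitor.get_state(): the state, without advancing time (a new reading comes with each control period).
- vision.read_camera(name): name is "scene" or "top" or "wrist"; returns the picture (384x512x3 uint8, red, green, blue); there is no depth.
- vision.get_calibration(name): a dict with "mtx" (3x3 intrinsics, pixels), "dist_coeffs" ([k1, k2, p1, p2, k3] as OpenCV has them; the pictures are not rectified), "xyz" and "rotation" of the camera in the world. Camera axes: x right, y down, z forward; pixel columns grow to the right and rows downward; lengths in mm; the calibration is good to about 2 mm. A picture is of the moment at which its call begins: read the wrist's pose just before it. get_calibration takes no time and is no camera call; for the wrist camera it gives the pose at the moment of the call.
- workorder.hand_in(): hands the job in; it is judged then, once.
The state is a dict: "time": time; "q": joint angles; "qd": joint speeds; "tau": joint torques, N m; "ee_pos": TCP position; "eef_rot": TCP orientation; "wrist_force": force on the tool from outside, world axes, zero at the start; "wrist_torque": the same for the moment, N m; "width": finger opening in mm; "gripper_force": force on a finger pad.
Only numpy, scipy, OpenCV 4.12 (cv2) and the standard library are available. Lean on these libraries where they do the work, as an engineer would, in place of code of your own. Each camera call takes 0.05 s, during which the arm holds its last target. There are 200 camera calls.

## Working session

There is one attempt and no reset: what is moved stays moved. The work goes in short steps, Python scripts to look and compute and a tool call to move; the robot and the scene stay as the last step left them, time stands still between calls to the robot, and variables do not carry over. Pictures are saved under pics/ and viewed, at most 10 in all, crops included, and the job is handed in when it is done.

Besides the shell and the picture viewer there is one more tool, called after "Emit:" as name(argument=value, ...) on one line, values as JSON. carry_out: Moves the arm, as the interface text tells. Its arguments: {"type":"object","properties":{"series":{"type":"array","items":{"type":"array"}},"squeeze":{"type":"number"}},"required":["series"]}

```bash
mkdir -p pics
cat > h.py <<'E'
import numpy as np, cv2
from plant import monitor, vision, workorder, r
def snap(c,name,crop=None,s=1):
    cal=vision.get_calibration(c); im=vision.read_camera(c)[:,:,::-1]
    cv2.imwrite(f'pics/{name}_full.png',im); np.save(f'pics/{name}.npy',cal,allow_pickle=True)
    return im,cal
def ray(cal,p):
    u=cv2.undistortPoints(np.array([[p]],float),np.array(cal['mtx'],float),np.array(cal['dist_coeffs'],float))[0,0]
    d=np.array(cal['rotation'])@np.array([u[0],u[1],1]); return np.array(cal['xyz'],float),d/np.linalg.norm(d)
def tri(*cp):
    A=np.zeros((3,3));b=np.zeros(3);R=[ray(c,p) for c,p in cp]
    for o,d in R: P=np.eye(3)-np.outer(d,d);A+=P;b+=P@o
    x=np.linalg.solve(A,b); return x,[np.linalg.norm((np.eye(3)-np.outer(d,d))@(x-o)) for o,d in R]
def proj(cal,X):
    R=np.array(cal['rotation']);p=(np.atleast_2d(X)-np.array(cal['xyz']))@R
    return cv2.projectPoints(p,np.zeros(3),np.zeros(3),np.array(cal['mtx'],float),np.array(cal['dist_coeffs'],float))[0][:,0]
def onz(cal,p,z):
    o,d=ray(cal,p); return o+d*(z-o[2])/d[2]
def load(n): return np.load(f'pics/{n}.npy',allow_pickle=True).item()
E
python3 - <<'E'
from h import *
ims=[]
for c in ['scene','top','wrist']:
    im,cal=snap(c,c+'0'); ims.append(im); print(c,np.round(cal['xyz']),np.round(cal['rotation'],2).tolist(),np.round(np.array(cal['mtx'])[0,0]))
a=cv2.resize(np.hstack(ims[:2]),(800,300)); 
b=cv2.resize(ims[2],(400,300));b=np.hstack([b,b*0]); cv2.imwrite('pics/all0.png',np.vstack([a,b]))
s=monitor.get_state();print(s['ee_pos'],s['time'],s['width'],np.round(s['eef_rot'],3))
E
```

```text
scene [1269. -370. 1034.] [[0.42, 0.65, -0.64], [0.91, -0.31, 0.28], [-0.02, -0.7, -0.72]] 441.0
top [ 477.  -73. 1555.] [[0.02, -1.0, 0.05], [-1.0, -0.02, 0.0], [-0.0, -0.05, -1.0]] 456.0
wrist [198. 597. 374.] [[0.43, 0.86, 0.28], [0.9, -0.41, -0.14], [-0.0, 0.31, -0.95]] 295.0
[270.38270273 562.99218344 255.34112523] 0.15 85.47586335921896 [[-0.901  0.433 -0.001]
 [ 0.433  0.901 -0.001]
 [ 0.    -0.002 -1.   ]]
```

View pics/all0.png

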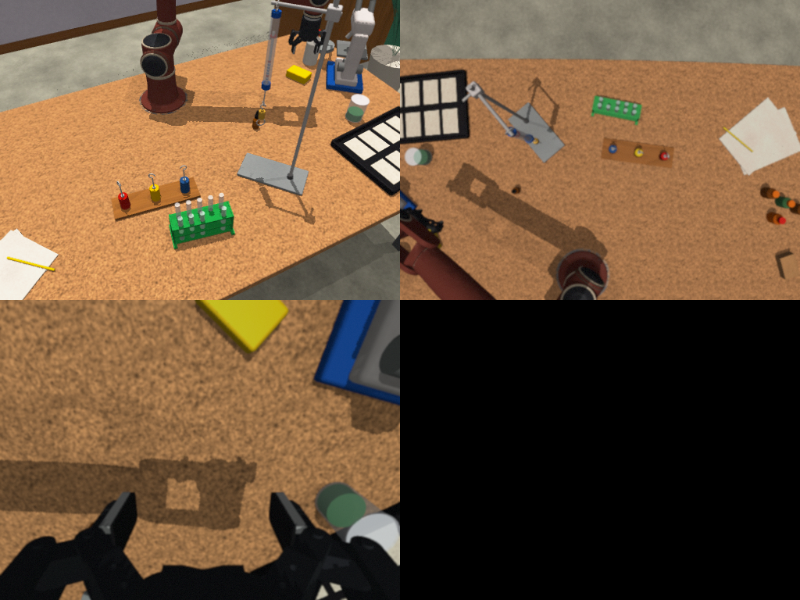

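The scene shows the red, yellow and blue masses on the wooden rack (red at about (157,256) full-scale in the scene picture) and the brass mass hanging at about (335,150). The top view shows red at about (336,198) and the balance at about (165,178). Next I'll enlarge these.

Run:
```python
from h import *
s=cv2.imread('pics/scene0_full.png');t=cv2.imread('pics/top0_full.png')
def c(im,x,y,w,h,k=5): return cv2.resize(im[y:y+h,x:x+w],(w*k,h*k),interpolation=cv2.INTER_CUBIC)
A=c(s,140,225,80,60);B=c(s,310,95,80,60)
C=c(t,290,165,80,60);D=c(t,130,145,80,60)
cv2.imwrite('pics/crop1.png',np.vstack([np.hstack([A,B]),np.hstack([C,D])]))
```

```text
(no output)
```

View pics/crop1.png

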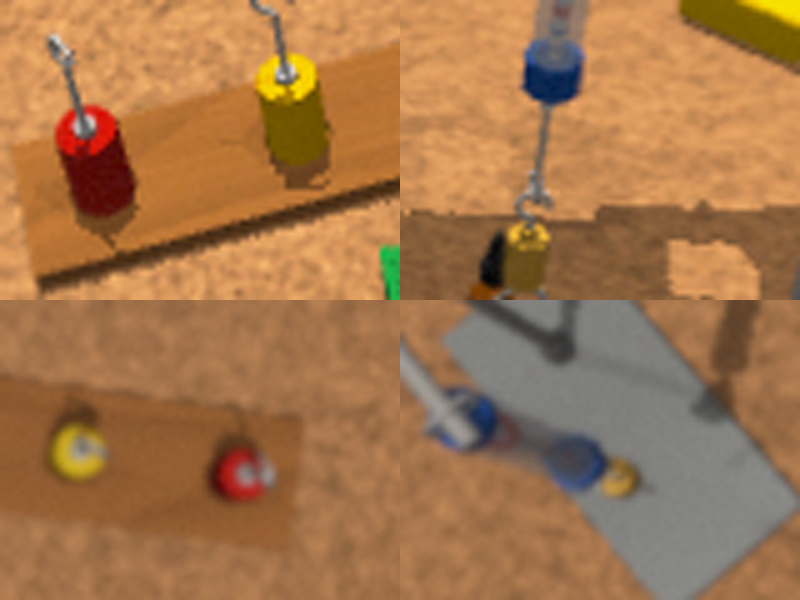

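Run:
```python
from h import *
s,t=load('scene0'),load('top0')
print('redtop',tri((s,(156.6,249.6)),(t,(337.2,199))))
print('hooktop',tri((s,(151,233.5)),(t,(343,199))))
print('brasstop',tri((s,(335.7,141)),(t,(173.2,180.2))))
print('yellowtop',tri((s,(140+287/5,225+75/5)),(t,(290+80/5,165+150/5))))
print('sc bottom corner rack', onz(s,(140+40/5,225+280/5),14), onz(t,(290+300/5,165+115/5),14), onz(t,(290+290/5,165+248/5),14))
print([onz(t,(600*1.28-512,y),14) for y in ()])
```

```text
redtop (array([ 523.31673816, -333.80718313,   74.39779022]), [np.float64(3.7049890523008515), np.float64(3.7049890523007405)])
hooktop (array([ 521.96433309, -337.5074651 ,  144.4407232 ]), [np.float64(1.438748142755498), np.float64(1.4387481427553588)])
brasstop (array([561.49589326, 164.94199267, 295.86987811]), [np.float64(1.1217780344796777), np.float64(1.1217780344797428)])
yellowtop (array([ 535.71521207, -227.96695403,   70.68789693]), [np.float64(0.6204839359188311), np.float64(0.6204839359188081)])
sc bottom corner rack [ 564.96752976 -384.67243472   14.        ] [ 564.24987839 -383.99669297   14.        ] [ 473.95220372 -378.05451353   14.        ]
[]
```

Emit:
carry_out(series=[[[0,0,-0.12],[0.004,-0.03,0.008],0.085],[[0,0,-0.245],[0.008,-0.06,0.016],0.085],[[0,0,-0.37],[0.012,-0.09,0.024],0.085],[[0,0,-0.49],[0.016,-0.12,0.032],0.085],[[0,0,-0.615],[0.02,-0.15,0.04],0.085],[[0,0,-0.74],[0.024,-0.18,0.048],0.085],[[0,0,-0.86],[0.028,-0.21,0.056],0.085],[[0,0,-0.98],[0.03,-0.243,0.065],0.085]])

```text
time: 0.82
ee_pos: [300.4, 319.0, 321.0]
eef_rot: [[-0.137, 0.991, -0.001], [0.991, 0.137, -0.001], [-0.0, -0.001, -1.0]]
wrist_force: [0.8, -0.5, -0.2]
width: 84.9
gripper_force: 0.0
```

Emit:
carry_out(series=[[[0,0,-0.12],[0.01,-0.0325,0],0.085],[[0,0,-0.245],[0.02,-0.065,0],0.085],[[0,0,-0.37],[0.03,-0.0975,0],0.085],[[0,0,-0.49],[0.04,-0.13,0],0.085],[[0,0,-0.615],[0.05,-0.1625,0],0.085],[[0,0,-0.74],[0.06,-0.195,0],0.085],[[0,0,-0.86],[0.07,-0.2275,0],0.085],[[0,0,-0.98],[0.08,-0.26,0],0.085]])

```text
time: 1.48
ee_pos: [380.5, 58.7, 321.2]
eef_rot: [[0.747, 0.665, 0.001], [0.665, -0.747, 0.0], [0.0, 0.0, -1.0]]
wrist_force: [1.3, 0.1, -0.5]
width: 84.8
gripper_force: 0.0
```

Emit:
carry_out(series=[[[0,0,-0.12],[0.005,-0.035,0],0.085],[[0,0,-0.245],[0.01,-0.07,0],0.085],[[0,0,-0.37],[0.015,-0.105,0],0.085],[[0,0,-0.49],[0.02,-0.14,0],0.085],[[0,0,-0.615],[0.025,-0.175,0],0.085],[[0,0,-0.74],[0.03,-0.21,0],0.085],[[0,0,-0.86],[0.035,-0.245,0],0.085],[[0,0,-0.98],[0.04,-0.275,0],0.085]])

```text
time: 2.15
ee_pos: [420.2, -216.9, 321.0]
eef_rot: [[0.968, -0.251, -0.0], [-0.251, -0.968, -0.0], [-0.0, 0.0, -1.0]]
wrist_force: [0.9, 0.5, 0.2]
width: 84.8
gripper_force: 0.0
```

Emit:
carry_out(series=[[[0,0,-0.12],[0.01,-0.025,0],0.085],[[0,0,-0.22],[0.02,-0.05,0],0.085],[[0,0,-0.32],[0.03,-0.075,0],0.085],[[0,0,-0.32],[0.03,-0.075,0],0.085],[[0,0,-0.32],[0.03,-0.075,0],0.085],[[0,0,-0.32],[0.03,-0.075,0],0.085],[[0,0,-0.32],[0.03,-0.075,0],0.085],[[0,0,-0.32],[0.03,-0.075,0],0.085]])

```text
time: 2.82
ee_pos: [450.5, -288.7, 321.5]
eef_rot: [[0.845, -0.535, 0.0], [-0.535, -0.845, -0.0], [0.0, -0.0, -1.0]]
wrist_force: [-0.3, 0.2, -0.8]
width: 84.7
gripper_force: 0.0
```

Run:
```python
from h import *
s=monitor.get_state();print(s['ee_pos'],s['time'],np.round(s['q'],1),np.round(s['eef_rot'],3).tolist())
im,cal=snap('wrist','w1');print(cal['xyz'],np.round(cal['rotation'],2).tolist())
print(proj(cal,[[522,-335,69],[522,-335,147]]))
cv2.imwrite('pics/w1.png',cv2.resize(im,(800,600),interpolation=cv2.INTER_CUBIC))
```

```text
[ 450.47914905 -288.71815769  321.54047067] 2.8167 [-40.6 -11.1  99.7   0.   91.4  81.7] [[0.845, -0.535, 0.0], [-0.535, -0.845, -0.0], [0.0, -0.0, -1.0]]
[ 516.64632675 -332.11107528  439.95014412] [[-0.54, -0.8, -0.26], [-0.84, 0.51, 0.17], [-0.0, 0.31, -0.95]]
[[259.25137773  89.5259263 ]
 [259.15565942  88.09685414]]
```

View pics/w1.png

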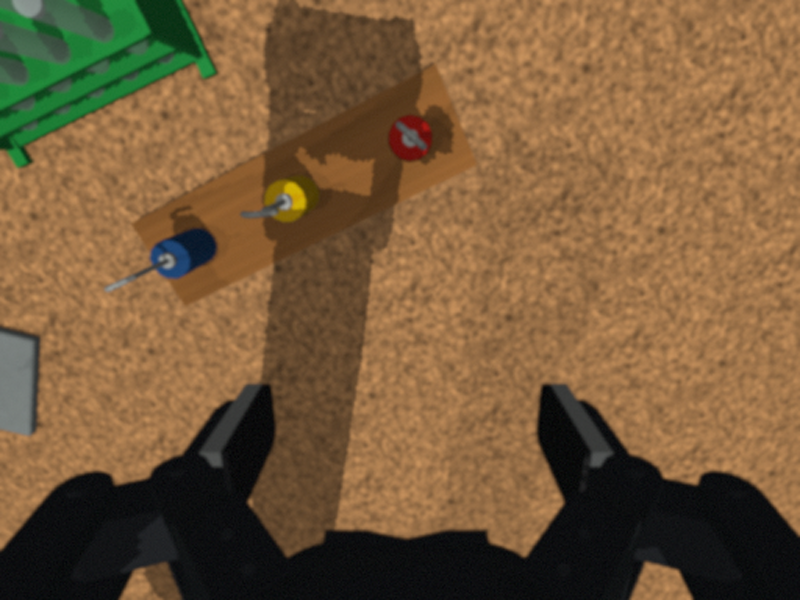

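```bash
cat >> h.py <<'E'
from scipy.spatial.transform import Rotation as Ro
def Rt(psi,th):
    p,t=np.radians([psi,th]);c,s,C,S=np.cos(p),np.sin(p),np.cos(t),np.sin(t)
    z=np.array([C*c,C*s,-S]);x=np.array([S*c,S*s,C]);return np.c_[x,np.cross(z,x),z]
def rv(A,B): return Ro.from_matrix(B@A.T).as_rotvec()
E
python3 - <<'E'
from h import *
s,t,w=load('scene0'),load('top0'),load('w1')
print('red',onz(w,(262.2,88),69),onz(w,(262.5,86.8),147),tri((s,(156.6,249.6)),(t,(337.2,199)),(w,(262.2,88))))
R=Rt(-10,25);print(R)
st=monitor.get_state();v=rv(st['eef_rot'],R);print(v,np.degrees(np.linalg.norm(v)))
im=cv2.imread('pics/w1_full.png')
a=cv2.resize(im[68:108,240:290],(800,640),interpolation=cv2.INTER_CUBIC)[:600]
cv2.imwrite('pics/w1c.png',a)
E
```

```text
red [ 521.57705653 -338.88916842   69.        ] [ 521.29352797 -338.27161821  147.        ] (array([ 522.37879376, -335.56460093,   72.83928595]), [np.float64(2.1685233696359396), np.float64(5.403211418256755), np.float64(3.3639438685173)])
[[ 0.41619774 -0.17364818  0.89253894]
 [-0.07338689 -0.98480775 -0.1573787 ]
 [ 0.90630779  0.         -0.42261826]]
[-0.41201793 -1.06336422  0.34735306] 68.30359601242247
```

View pics/w1c.png

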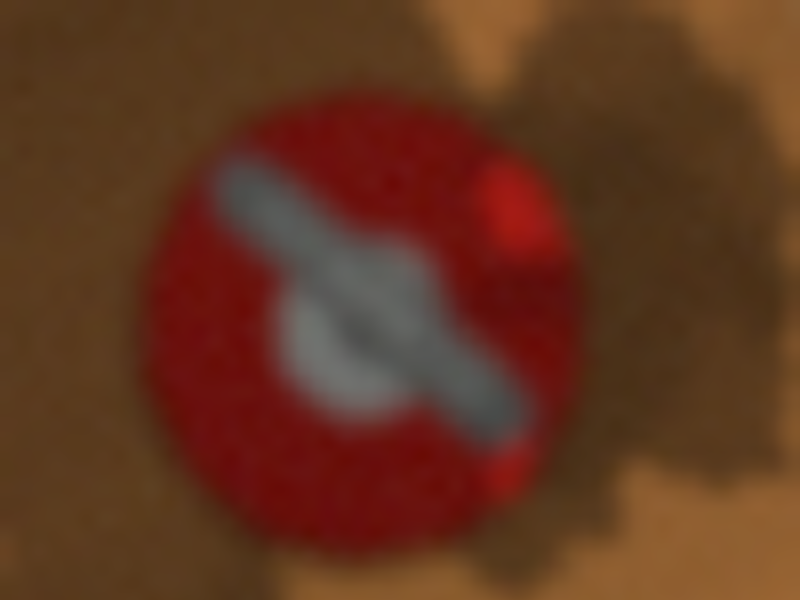

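Emit:
carry_out(series=[[[-0.041,-0.106,0.035],[-0.001,-0.002,-0.015],0.085],[[-0.082,-0.212,0.069],[-0.002,-0.005,-0.03],0.085],[[-0.124,-0.319,0.104],[-0.004,-0.007,-0.045],0.085],[[-0.165,-0.425,0.139],[-0.005,-0.01,-0.06],0.085],[[-0.206,-0.531,0.174],[-0.006,-0.012,-0.075],0.085],[[-0.248,-0.637,0.208],[-0.008,-0.015,-0.09],0.085],[[-0.289,-0.744,0.243],[-0.009,-0.017,-0.105],0.085],[[-0.33,-0.85,0.278],[-0.01,-0.02,-0.12],0.085]])

```text
time: 3.53
ee_pos: [441.0, -307.0, 205.0]
eef_rot: [[0.614, -0.254, 0.747], [-0.195, -0.966, -0.169], [0.765, -0.042, -0.643]]
wrist_force: [0.4, 1.0, -0.0]
width: 84.9
gripper_force: 0.0
```

Emit:
carry_out(series=[[[-0.027,-0.071,0.023],[0.003,-0.003,-0.02],0.085],[[-0.055,-0.142,0.046],[0.006,-0.006,-0.04],0.085],[[-0.082,-0.213,0.069],[0.009,-0.009,-0.06],0.085],[[-0.082,-0.213,0.069],[0.012,-0.012,-0.08],0.085],[[-0.082,-0.213,0.069],[0.014,-0.016,-0.1],0.085],[[-0.082,-0.213,0.069],[0.014,-0.016,-0.118],0.085],[[-0.082,-0.213,0.069],[0.014,-0.016,-0.118],0.085],[[-0.082,-0.213,0.069],[0.014,-0.016,-0.118],0.085]])

```text
time: 4.2
ee_pos: [455.5, -322.9, 86.9]
eef_rot: [[0.452, -0.181, 0.873], [-0.095, -0.983, -0.155], [0.887, -0.013, -0.462]]
wrist_force: [-0.5, -0.4, 0.3]
width: 84.9
gripper_force: 0.0
```

Run:
```python
from h import *
s=monitor.get_state();print(s['ee_pos'],s['time'],np.round(s['q'],1),np.round(s['eef_rot'],3).tolist(),s['wrist_force'])
im,cal=snap('wrist','w2');print(cal['xyz'])
print(proj(cal,[[522,-338,69],[522,-338,125],[522,-338,147]]))
a=cv2.resize(im,(400,300))
b=cv2.resize(im[60:360,56:456],(800,600),interpolation=cv2.INTER_CUBIC)
cv2.imwrite('pics/w2.png',b)
```

```text
[ 455.52305984 -322.93778141   86.93215397] 4.2 [-62.2  -7.6 136.3  88.4  44.5 -27.6] [[0.452, -0.181, 0.873], [-0.095, -0.983, -0.155], [0.887, -0.013, -0.462]] [-0.5081756  -0.4037752   0.28624339]
[ 387.75361848 -313.14917918  212.57614937]
[[262.28986322 195.27013716]
 [261.66503331 123.37116717]
 [261.32277229  84.22575548]]
```

View pics/w2.png

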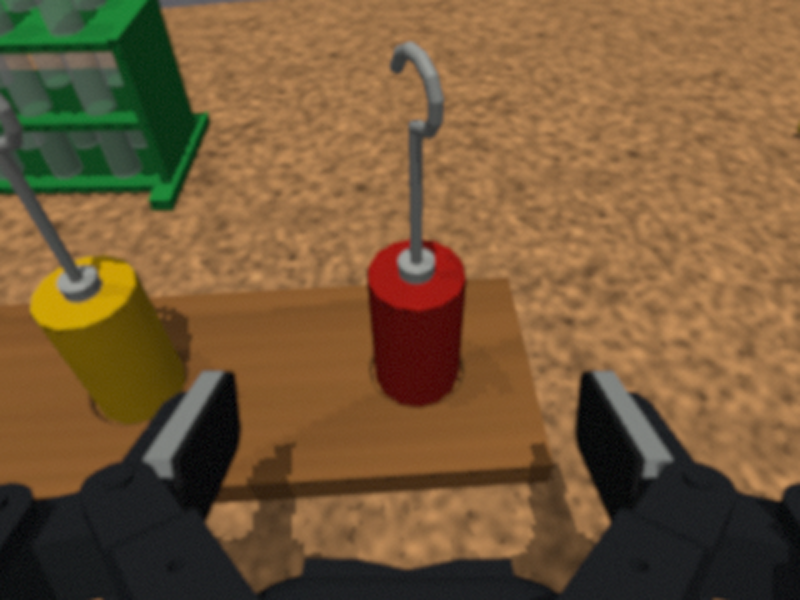

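The red mass stands at (416,270) in this crop. The hook's tip is at (400,65), on the far-left side, so red's x axis has a yaw of about +18°. I'll advance and grasp.

Emit:
carry_out(series=[[[0,0,0],[0.01,-0.002,-0.006],0.085],[[0,0,0],[0.02,-0.004,-0.011],0.085],[[0,0,0],[0.03,-0.006,-0.016],0.085],[[0,0,0],[0.04,-0.008,-0.021],0.085],[[0,0,0],[0.05,-0.01,-0.027],0.085],[[0,0,0],[0.064,-0.0125,-0.033],0.085],[[0,0,0],[0.064,-0.0125,-0.033],0.085],[[0,0,0],[0.064,-0.0125,-0.033],0.085]])

```text
time: 4.92
ee_pos: [520.7, -336.9, 57.0]
eef_rot: [[0.449, -0.181, 0.875], [-0.09, -0.984, -0.157], [0.889, -0.009, -0.458]]
wrist_force: [-0.3, -0.2, -0.1]
width: 85.2
gripper_force: 0.0
```

Run:
```python
from h import *
s=monitor.get_state();print(s['ee_pos'],s['time'],np.round(s['q'],1),np.round(s['eef_rot'],3).tolist(),s['wrist_force'])
R=s['eef_rot'];print('rel tool',np.array(R).T@(np.array([522,-339,39])-s['ee_pos']))
```

```text
[ 520.69912821 -336.88661214   56.96429123] 4.9167 [-55.1   5.1 128.4  99.1  39.5 -35.8] [[0.449, -0.181, 0.875], [-0.09, -0.984, -0.157], [0.889, -0.009, -0.458]] [-0.33156306 -0.23803535 -0.14568438]
rel tool [-15.19236184   1.9993921    9.69891787]
```

Emit:
carry_out(series=[[[0,0,0],[0,-0.001,-0.003],0.085],[[0,0,0],[0,-0.002,-0.005],0.085],[[0,0,0],[0,-0.002,-0.005],0.06],[[0,0,0],[0,-0.002,-0.005],0.04],[[0,0,0],[0,-0.002,-0.005],0.03],[[0,0,0],[0,-0.002,-0.005],0.02],[[0,0,0],[0,-0.002,-0.005],0.02],[[0,0,0],[0,-0.002,-0.005],0.02]], squeeze=50)

```text
time: 5.58
ee_pos: [519.6, -338.3, 49.9]
eef_rot: [[0.451, -0.182, 0.874], [-0.093, -0.983, -0.156], [0.888, -0.011, -0.46]]
wrist_force: [-2.0, 1.8, 2.6]
width: 33.0
gripper_force: 49.0
```

Emit:
carry_out(series=[[[0,0,0],[0,0,0],0.02],[[0,0,0],[0,0,0],0.02],[[0,0,0],[0,0,0],0.02],[[0,0,0],[0,0,0],0.02],[[0,0,0],[0,0,0],0.02],[[0,0,0],[0,0,0],0.02],[[0,0,0],[0,0,0],0.02],[[0,0,0],[0,0,0],0.02]], squeeze=50)

```text
time: 6.25
ee_pos: [519.7, -338.3, 49.9]
eef_rot: [[0.451, -0.182, 0.874], [-0.093, -0.983, -0.156], [0.888, -0.011, -0.46]]
wrist_force: [-4.4, 3.0, 4.4]
width: 32.7
gripper_force: 49.2
```

Emit:
carry_out(series=[[[0,0,0],[0,0,0.006],0.02],[[0,0,0],[0,0,0.014],0.02],[[0,0,0],[0,0,0.025],0.02],[[0,0,0],[0,0,0.037],0.02],[[0,0,0],[0,0,0.05],0.02],[[0,0,0],[0,0,0.06],0.02],[[0,0,0],[0,0,0.065],0.02],[[0,0,0],[0,0,0.065],0.02]])

```text
time: 6.92
ee_pos: [519.4, -338.5, 115.0]
eef_rot: [[0.452, -0.183, 0.873], [-0.092, -0.983, -0.158], [0.887, -0.009, -0.461]]
wrist_force: [-0.4, -0.4, -4.5]
width: 32.9
gripper_force: 50.1
```

Emit:
carry_out(series=[[[0,0,0],[0,0,0.005],0.02],[[0,0,0],[0,0,0.01],0.02],[[0,0,0],[0,0,0.015],0.02],[[0,0,0],[0,0,0.02],0.02],[[0,0,0],[0,0,0.02],0.02],[[0,0,0],[0,0,0.02],0.02],[[0,0,0],[0,0,0.02],0.02],[[0,0,0],[0,0,0.02],0.02]])

```text
time: 7.58
ee_pos: [519.5, -338.2, 134.3]
eef_rot: [[0.451, -0.182, 0.874], [-0.094, -0.983, -0.156], [0.887, -0.011, -0.461]]
wrist_force: [-0.1, 0.4, -4.8]
width: 32.7
gripper_force: 50.1
```

Run:
```python
from h import *
s=monitor.get_state();print(s['ee_pos'],s['time'],np.round(s['q'],1),np.round(s['eef_rot'],3).tolist(),s['wrist_force'],s['wrist_torque'],s['width'])
```

```text
[ 519.47818255 -338.24299285  134.26603827] 7.5833 [-55.3  -6.3 129.   85.5  39.1 -18.4] [[0.451, -0.182, 0.874], [-0.094, -0.983, -0.156], [0.887, -0.011, -0.461]] [-0.08355556  0.40040757 -4.79830176] [ 0.21098426  1.12310227 -0.05002904] 32.717675624641764
```

```bash
cat > kin.py <<'E'
from h import *
from scipy.optimize import least_squares
E=lambda a,d: Ro.from_euler(a,d,degrees=True).as_matrix()
D=[([57.525,3.019,92.412,0,84.569,-6.818],[270.602,563.362,256.304]),([-40.6,-11.1,99.7,0,91.4,81.7],[450.48,-288.72,321.54]),([-62.2,-7.6,136.3,88.4,44.5,-27.6],[455.52,-322.94,86.93]),([-55.1,5.1,128.4,99.1,39.5,-35.8],[520.7,-336.89,56.96]),([-55.3,-6.3,129,85.5,39.1,-18.4],[519.48,-338.24,134.27])]
def cols(q):
    A=E('z',q[0]);B=A@E('y',q[1]);C=A@E('y',q[1]+q[2]);F=C@E('z',q[3]);G=F@E('y',q[4])
    return np.c_[[0,0,1],A[:,0],A[:,1],B[:,2],C[:,0],C[:,2],F[:,1],G[:,2],G[:,0]],G
M=np.vstack([cols(q)[0] for q,_ in D]);b=np.hstack([p for _,p in D])
P=np.linalg.lstsq(M,b,rcond=1e-6)[0]
def fk(q,c=90): 
    c_,G=cols(q);return c_@P,G@E('z',q[5]+C0)
C0=0
lo=np.array([-172.51,-57.92,3.15,-58.71,5.1,-179.66])+1;hi=np.array([172.51,126.97,148.05,238.71,150.11,179.66])-1
def ik(p,R,q0):
    def f(q):
        x,r=fk(q);return np.r_[(x-p)/5,Ro.from_matrix(R@r.T).as_rotvec()*40]
    s=least_squares(f,np.clip(q0,lo,hi),bounds=(lo,hi));return s.x,s.cost
E
python3 - <<'E'
from kin import *
import kin
print(np.round(P,1),np.round((M@P-b).reshape(-1,3),1).tolist())
s=monitor.get_state()
for q,R in [(s['q'],s['eef_rot'])]:
    G=cols(q)[1]; r=G.T@np.array(R);print(np.round(r,3)); print(np.degrees(np.arctan2(r[1,0],r[0,0]))-q[5])
t=load('top0')
print('tube rack',[onz(t,(x,y),z) for x,y,z in [(246,126,157),(308,137,157),(277,137,157)]])
E
```

```text
[2.376e+02 8.000e-01 7.360e+01 4.261e+02 9.640e+01 6.116e+02 5.000e-01
 2.528e+02 2.500e+00] [[0.1, -0.2, 0.1], [0.2, 0.0, -0.1], [0.1, 0.2, 0.2], [-0.0, -0.2, -0.1], [-0.0, -0.0, -0.1]]
[[ 0.315 -0.949  0.   ]
 [ 0.949  0.315  0.   ]
 [-0.     0.     1.   ]]
90.0
tube rack [array([742.3845416 , -31.17228522, 157.        ]), array([ 711.6728192 , -223.51633725,  157.        ]), array([ 709.75873478, -127.6250849 ,  157.        ])]
```

```bash
sed -i 's/^C0=0/C0=90/' kin.py
python3 - <<'E'
from kin import *
s=monitor.get_state();q0=np.array(s['q']);R0=np.array(s['eef_rot'])
seeds=[q0,[10,0,120,80,40,-20],[50,0,120,-40,60,100],[30,0,120,0,40,90],[50,10,110,60,40,0],[50,0,120,200,40,-90],[20,-5,125,150,40,-60]]
for ph in (-20,0,20):
  for z in (150,90):
    R=E('z',ph-18)@R0; sol=set()
    for sd in seeds:
        q,c=ik(np.array([558,166,z]),R,np.array(sd,float))
        sol.add((round(c,2),tuple(np.round(q).astype(int))))
    print(ph,z,sorted(sol,key=lambda a:a[0])[:3])
E
```

```text
-20 150 [(np.float64(81.05), (np.int64(27), np.int64(0), np.int64(114), np.int64(-56), np.int64(63), np.int64(179))), (np.float64(302.72), (np.int64(23), np.int64(3), np.int64(132), np.int64(238), np.int64(50), np.int64(-117)))]
-20 90 [(np.float64(121.33), (np.int64(26), np.int64(5), np.int64(114), np.int64(-54), np.int64(59), np.int64(179))), (np.float64(254.26), (np.int64(23), np.int64(10), np.int64(130), np.int64(238), np.int64(51), np.int64(-113)))]
0 150 [(np.float64(36.89), (np.int64(24), np.int64(-9), np.int64(123), np.int64(-58), np.int64(45), np.int64(178))), (np.float64(107.63), (np.int64(21), np.int64(-4), np.int64(134), np.int64(238), np.int64(38), np.int64(-125)))]
0 90 [(np.float64(62.02), (np.int64(23), np.int64(-3), np.int64(123), np.int64(-58), np.int64(42), np.int64(179))), (np.float64(73.17), (np.int64(22), np.int64(4), np.int64(132), np.int64(238), np.int64(41), np.int64(-122)))]
20 150 [(np.float64(14.78), (np.int64(17), np.int64(-18), np.int64(132), np.int64(-58), np.int64(20), np.int64(161))), (np.float64(18.07), (np.int64(16), np.int64(-13), np.int64(137), np.int64(238), np.int64(21), np.int64(-136)))]
20 90 [(np.float64(4.08), (np.int64(18), np.int64(-4), np.int64(135), np.int64(238), np.int64(25), np.int64(-133))), (np.float64(37.12), (np.int64(15), np.int64(-12), np.int64(132), np.int64(-58), np.int64(16), np.int64(161)))]
```

```bash
cat > srch.py <<'E'
from kin import *
rng=np.random.default_rng(0)
seeds=[[a,0,120,b,40,c] for a in(-50,0,40) for b in (0,80,160) for c in (-60,30)]
def best(p,R,q=None):
    b=(None,1e9)
    for sd in ([q] if q is not None else [])+seeds:
        x,c=ik(p,R,np.array(sd,float))
        if c<b[1]: b=(x,c)
        if c<.01: break
    return b
if __name__=='__main__':
  for th in (10,25,33):
    for d in (0,20,40,60,80):
      Rg=Rt(18+d,th);out=[];z=Rg[:,2]
      qa=best(np.array([522,-339,48])-6*z,Rg);qb=best(np.array([522,-339,48])-80*z,Rg,qa[0])
      out=[qa[1],qb[1]]
      for ph in (-20,0,20):
        R=Rt(ph+d,th);out+= [best(np.array([561,165,zz])-6*R[:,2],R)[1] for zz in (152,90)]
      print(th,d,np.round(out,1),np.round(qa[0]))
E
timeout 500 python3 srch.py
```

```text
10 0 [0.  0.  7.1 1.5 0.  0.  0.  0. ] [-65.  25. 115.  89.  78. -50.]
10 20 [0. 0. 0. 0. 0. 0. 0. 0.] [-64.  33. 103.  74.  91. -47.]
10 40 [0. 0. 0. 0. 0. 0. 0. 0.] [-61.  40.  91.  62. 105. -47.]
10 60 [0. 0. 0. 0. 0. 0. 0. 0.] [-57.  47.  79.  52. 117. -50.]
10 80 [0. 0. 0. 0. 0. 0. 0. 0.] [-52.  53.  69.  40. 129. -57.]
25 0 [ 0.   0.  42.2 27.2  1.9  0.   0.   0. ] [-62.  17. 116.  77.  66. -38.]
25 20 [0.  0.  1.9 0.  0.  0.  0.  0. ] [-62.  25. 105.  64.  81. -41.]
25 40 [0. 0. 0. 0. 0. 0. 0. 0.] [-60.  33.  94.  54.  95. -44.]
25 60 [0. 0. 0. 0. 0. 0. 0. 0.] [-56.  40.  83.  43. 108. -50.]
25 80 [0. 0. 0. 0. 0. 0. 0. 0.] [-51.  46.  73.  32. 118. -59.]
33 0 [ 0.   0.   7.5 22.7  0.   3.4  0.   0. ] [-61.  14. 116.  69.  62. -31.]
33 20 [0.  0.  0.  3.4 0.  0.  0.  0. ] [-61.  22. 106.  58.  77. -36.]
33 40 [0. 0. 0. 0. 0. 0. 0. 0.] [-59.  29.  95.  49.  90. -42.]
33 60 [0. 0. 0. 0. 0. 0. 0. 0.] [-55.  36.  85.  39. 102. -50.]
33 80 [0. 0. 0. 0. 0. 0. 0. 0.] [-50.  42.  76.  28. 112. -60.]
```

The arm can't reach the ring's side with this grasp yaw because of the q4 limit. I'll set the red mass back in its recess and regrasp with tool yaw ≈ 68°.

Emit:
carry_out(series=[[[0,0,0],[0,0,-0.015],0.02],[[0,0,0],[0,0,-0.035],0.02],[[0,0,0],[0,0,-0.055],0.02],[[0,0,0],[0,0,-0.067],0.02],[[0,0,0],[0,0,-0.075],0.02],[[0,0,0],[0,0,-0.081],0.02],[[0,0,0],[0,0,-0.085],0.02],[[0,0,0],[0,0,-0.085],0.02]])

```text
time: 8.25
ee_pos: [520.0, -338.8, 50.0]
eef_rot: [[0.45, -0.182, 0.874], [-0.093, -0.983, -0.157], [0.888, -0.011, -0.459]]
wrist_force: [0.5, -0.1, -5.3]
width: 32.8
gripper_force: 50.1
```

Emit:
carry_out(series=[[[0,0,0],[0,0,0],0.03],[[0,0,0],[0,0,0],0.04],[[0,0,0],[0,0,0],0.06],[[0,0,0],[0,0,0],0.085],[[0,0,0],[0,0,0],0.085],[[0,0,0],[0,0,0],0.085],[[0,0,0],[-0.01,0.002,0.005],0.085],[[0,0,0],[-0.02,0.004,0.011],0.085]])

```text
time: 8.92
ee_pos: [499.6, -334.2, 60.8]
eef_rot: [[0.451, -0.181, 0.874], [-0.093, -0.983, -0.156], [0.888, -0.011, -0.46]]
wrist_force: [-0.2, 0.1, -0.3]
width: 85.1
gripper_force: 0.0
```

Emit:
carry_out(series=[[[0,0,0],[-0.01,0.002,0.005],0.085],[[0,0,0],[-0.025,0.005,0.013],0.085],[[0,0,0],[-0.04,0.008,0.025],0.085],[[0,0,0],[-0.055,0.011,0.05],0.085],[[0,0,0],[-0.055,0.011,0.08],0.085],[[0,0,0],[-0.055,0.011,0.11],0.085],[[0,0,0],[-0.055,0.011,0.13],0.085],[[0,0,0],[-0.055,0.011,0.14],0.085]])

```text
time: 9.58
ee_pos: [445.1, -324.5, 205.5]
eef_rot: [[0.448, -0.182, 0.875], [-0.088, -0.983, -0.159], [0.89, -0.006, -0.456]]
wrist_force: [-0.5, -1.1, 0.8]
width: 84.8
gripper_force: 0.0
```

Run:
```python
from srch import *
s=monitor.get_state();print(s['ee_pos'],s['time'],np.round(s['q'],1))
im,cal=snap('scene','s2'); cv2.imwrite('pics/s2.png',cv2.resize(im[215:295,130:237],(800,600),interpolation=cv2.INTER_CUBIC))
R0=np.array(s['eef_rot']);R=Rt(66,22);print(R[:,2]);v=rv(R0,R);print('v',v,np.degrees(np.linalg.norm(v)))
G=np.array([522,-339,49.]);q=s['q']
for p,r in [(G-80*R[:,2]+[0,0,170],Ro.from_rotvec(v*.5).as_matrix()@R0),(G-80*R[:,2]+[0,0,100],R),(G-80*R[:,2],R),(G-6*R[:,2],R)]:
    q,c=ik(p,r,q);print(p,np.round(q),round(c,3))
```

```text
[ 445.14986379 -324.52527778  205.53547825] 9.5833 [-63.8 -26.  136.1  71.   49.1  -3.5]
[ 0.37711965  0.8470246  -0.37460659]
v [ 0.03951339 -0.08873189  1.33392536] 76.63064742887578
[ 491.83042812 -406.7619679   248.96852747] [-68.   7. 104.  65.  87. -20.] 0.0
[ 491.83042812 -406.7619679   178.96852747] [-63.  30.  84.  51. 113. -40.] 0.0
[ 491.83042812 -406.7619679    78.96852747] [-63.  38.  83.  49. 108. -46.] 0.0
[ 519.73728211 -344.08214759   51.24763956] [-59.  37.  89.  51. 102. -47.] 0.0
```

View pics/s2.png

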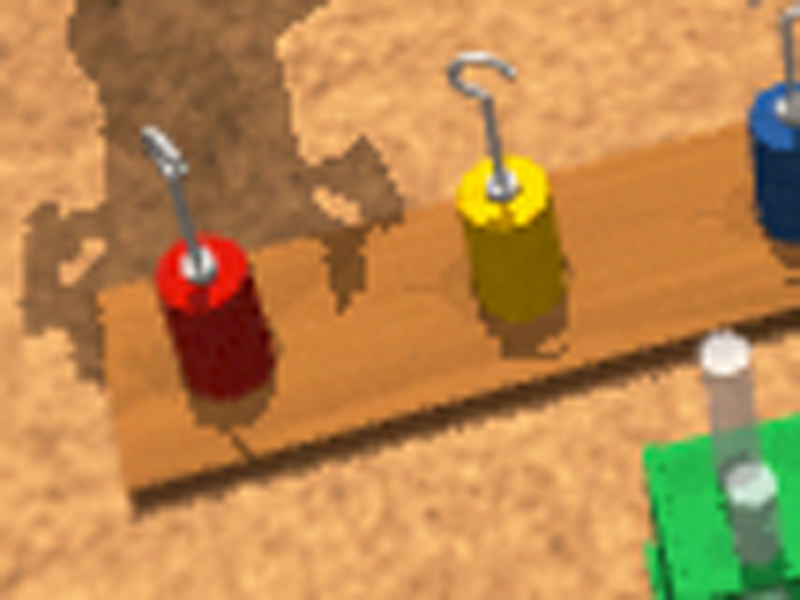

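Emit:
carry_out(series=[[[0.003,-0.007,0.108],[0.005,-0.01,0.005],0.085],[[0.006,-0.014,0.216],[0.011,-0.02,0.01],0.085],[[0.01,-0.022,0.325],[0.017,-0.03,0.015],0.085],[[0.013,-0.029,0.433],[0.023,-0.04,0.02],0.085],[[0.016,-0.036,0.542],[0.029,-0.05,0.025],0.085],[[0.02,-0.043,0.65],[0.035,-0.06,0.025],0.085],[[0.023,-0.051,0.758],[0.041,-0.072,0.025],0.085],[[0.026,-0.058,0.867],[0.047,-0.082,0.025],0.085]])

```text
time: 10.3
ee_pos: [491.4, -406.3, 224.5]
eef_rot: [[0.325, 0.636, 0.7], [0.241, -0.771, 0.589], [0.914, -0.022, -0.404]]
wrist_force: [0.7, -0.6, 1.6]
width: 85.3
gripper_force: 0.0
```

Emit:
carry_out(series=[[[0.003,-0.007,0.108],[0,0,0],0.085],[[0.006,-0.014,0.216],[0,0,-0.01],0.085],[[0.01,-0.022,0.325],[0,0,-0.025],0.085],[[0.013,-0.028,0.42],[0,0,-0.05],0.085],[[0.014,-0.031,0.467],[0,0,-0.075],0.085],[[0.014,-0.031,0.467],[0,0,-0.1],0.085],[[0.014,-0.031,0.467],[0,0,-0.125],0.085],[[0.014,-0.031,0.467],[0,0,-0.151],0.085]])

```text
time: 10.97
ee_pos: [491.7, -404.9, 72.5]
eef_rot: [[0.158, 0.914, 0.374], [0.343, -0.406, 0.847], [0.926, -0.006, -0.377]]
wrist_force: [0.9, -0.2, -0.6]
width: 85.1
gripper_force: 0.0
```

Emit:
carry_out(series=[[[0,0,0],[0,0,0],0.085],[[0,0,0],[0,0,0],0.085],[[0,0,0],[0,0,0],0.085],[[0,0,0],[0,0,0],0.085],[[0,0,0],[0,0,0],0.085],[[0,0,0],[0,0,0],0.085],[[0,0,0],[0,0,0],0.085],[[0,0,0],[0,0,0],0.085]])

```text
time: 11.63
ee_pos: [491.8, -405.6, 75.4]
eef_rot: [[0.158, 0.914, 0.374], [0.345, -0.406, 0.846], [0.925, -0.004, -0.379]]
wrist_force: [0.4, 0.0, 0.3]
width: 84.8
gripper_force: 0.0
```

Run:
```python
from srch import *
s=monitor.get_state();print(s['time'],np.round(s['q'],1))
R=np.array(s['eef_rot']);print(R.round(3).tolist(),np.degrees(np.arctan2(R[1,2],R[0,2])),np.degrees(np.arcsin(-R[2,2])))
im,cal=snap('wrist','w3');print(proj(cal,[[522,-339,69],[522,-339,125],[522,-339,147]]))
cv2.imwrite('pics/w3.png',cv2.resize(im,(600,450)))
G=np.array([522,-339,49.])
print('shift to grasp',G-4*R[:,2]-s['ee_pos'], 'rel',R.T@(G-s['ee_pos']))
```

```text
11.6333 [-63.2  38.2  83.4  48.6 107.5 -46.1]
[[0.158, 0.914, 0.374], [0.345, -0.406, 0.846], [0.925, -0.004, -0.379]] 66.14530598519393 22.277230622352796
[[260.94045757 185.15181587]
 [260.95284105 106.17254888]
 [260.95808205  64.69629378]]
shift to grasp [ 28.74818879  63.23616255 -24.86673641] rel [ 3.32433442  0.70269746 77.70264724]
```

View pics/w3.png

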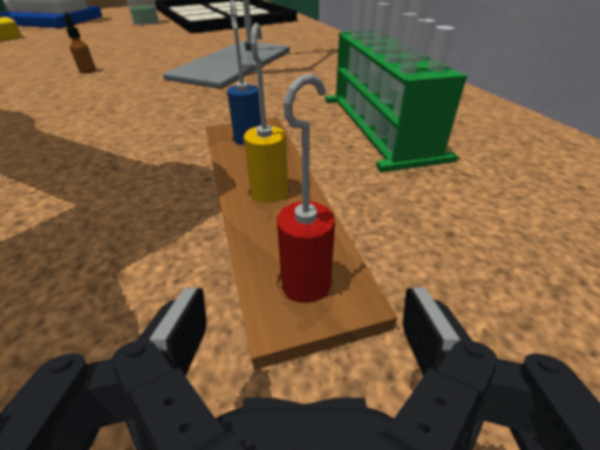

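Red is centred at (306,213), with the hook's tip to the right as expected. Now I'll grasp it.

Emit:
carry_out(series=[[[0,0,0],[0.004,0.009,-0.004],0.085],[[0,0,0],[0.009,0.02,-0.008],0.085],[[0,0,0],[0.014,0.031,-0.012],0.085],[[0,0,0],[0.019,0.042,-0.017],0.085],[[0,0,0],[0.024,0.053,-0.021],0.085],[[0,0,0],[0.0285,0.063,-0.025],0.085],[[0,0,0],[0.0285,0.063,-0.025],0.085],[[0,0,0],[0.0285,0.063,-0.025],0.05]])

```text
time: 12.35
ee_pos: [520.3, -341.2, 49.3]
eef_rot: [[0.158, 0.914, 0.373], [0.343, -0.405, 0.848], [0.926, -0.006, -0.378]]
wrist_force: [0.5, -0.3, 0.3]
width: 75.1
gripper_force: 0.0
```

Emit:
carry_out(series=[[[0,0,0],[0,0,0],0.04],[[0,0,0],[0,0,0],0.03],[[0,0,0],[0,0,0],0.02],[[0,0,0],[0,0,0],0.02],[[0,0,0],[0,0,0],0.02],[[0,0,0],[0,0,0],0.02],[[0,0,0],[0,0,0.01],0.02],[[0,0,0],[0,0,0.03],0.02]], squeeze=50)

```text
time: 13.02
ee_pos: [518.5, -340.5, 76.2]
eef_rot: [[0.164, 0.914, 0.371], [0.34, -0.406, 0.848], [0.926, -0.013, -0.378]]
wrist_force: [-0.9, 0.2, -5.1]
width: 32.7
gripper_force: 49.9
```

Emit:
carry_out(series=[[[0,0,0],[0,0,0.02],0.02],[[0,0,0],[0,0,0.04],0.02],[[0,0,0],[0,0,0.06],0.02],[[0,0,0],[0,0,0.075],0.02],[[0,0,0],[0,0,0.085],0.02],[[0,0,0],[0,0,0.09],0.02],[[0,0,0],[0,0,0.09],0.02],[[0,0,0],[0,0,0.09],0.02]])

```text
time: 13.68
ee_pos: [519.8, -342.1, 168.7]
eef_rot: [[0.16, 0.914, 0.374], [0.344, -0.406, 0.847], [0.926, -0.007, -0.379]]
wrist_force: [0.7, -0.1, -5.1]
width: 32.7
gripper_force: 49.9
```

Run:
```python
from srch import *
s=monitor.get_state();print(s['ee_pos'],s['time'],np.round(s['q'],1),s['wrist_force'],s['width'])
R0=np.array(s['eef_rot']);p0=np.array(s['ee_pos']);q=np.array(s['q'])
# path: ring yaw 0 -> rotate -18
for k in (0,.25,.5,.75,1):
    for p in [p0+(np.array([535,160,148.])-p0)*k]:
        x,c=ik(p,E('z',-18*k)@R0,q);q=x;print(p.round(),np.round(x),round(c,3))
```

```text
[ 519.83733735 -342.06469632  168.72682187] 13.6833 [-58.8  26.6  89.4  52.9 108.1 -38.8] [ 0.74799116 -0.11964684 -5.05112855] 32.74071655767748
[ 520. -342.  169.] [-59.  27.  90.  53. 108. -39.] 0.0
[ 524. -217.  164.] [-53.  15. 106.  58.  98. -37.] 0.0
[527. -91. 158.] [-44.   3. 119.  65.  87. -34.] 0.0
[531.  34. 153.] [-32.  -7. 129.  74.  74. -29.] 0.0
[535. 160. 148.] [-14. -12. 135.  84.  55. -25.] 0.0
```

Emit:
carry_out(series=[[[0,0,0],[0,0.003,0.02],0.02],[[0,0,0],[0,0.01,0.04],0.02],[[0,0,0],[0,0.022,0.06],0.02],[[0,0,0],[0,0.045,0.065],0.02],[[0,0,0],[0,0.075,0.065],0.02],[[0,0,0],[0,0.11,0.065],0.02],[[0,0,0],[0,0.145,0.065],0.02],[[0,0,0],[0,0.18,0.065],0.02]])

```text
time: 14.35
ee_pos: [519.4, -160.5, 232.9]
eef_rot: [[0.161, 0.914, 0.373], [0.342, -0.406, 0.847], [0.926, -0.009, -0.378]]
wrist_force: [0.9, 0.1, -5.2]
width: 32.6
gripper_force: 50.4
```

Emit:
carry_out(series=[[[0,0,0],[0,0.035,0],0.02],[[0,0,0],[0,0.07,0],0.02],[[0,0,0],[0,0.105,0],0.02],[[0,0,0],[0,0.14,0],0.02],[[0,0,0],[0,0.17,-0.01],0.02],[[0,0,0],[0,0.195,-0.03],0.02],[[0,0,0],[0,0.21,-0.05],0.02],[[0,0,0],[0,0.22,-0.06],0.02]])

```text
time: 15.02
ee_pos: [517.4, 60.4, 170.6]
eef_rot: [[0.163, 0.915, 0.369], [0.343, -0.404, 0.848], [0.925, -0.012, -0.38]]
wrist_force: [-1.2, 0.4, -6.2]
width: 32.6
gripper_force: 50.4
```

Emit:
carry_out(series=[[[0,0,0],[0,0,-0.005],0.02],[[0,0,0],[0,0,-0.01],0.02],[[0,0,0],[0,0,-0.015],0.02],[[0,0,0],[0,0,-0.02],0.02],[[0,0,0],[0,0,-0.02],0.02],[[0,0,0],[0,0,-0.02],0.02],[[0,0,0],[0,0,-0.02],0.02],[[0,0,0],[0,0,-0.02],0.02]])

```text
time: 15.68
ee_pos: [520.5, 57.1, 155.3]
eef_rot: [[0.157, 0.914, 0.375], [0.344, -0.407, 0.846], [0.926, -0.004, -0.378]]
wrist_force: [-0.4, -0.0, -5.4]
width: 32.5
gripper_force: 50.4
```

Run:
```python
from srch import *
s=monitor.get_state();print(s['ee_pos'],s['time'],np.round(s['q'],1),s['wrist_force'],s['width']);print(np.array(s['eef_rot']).round(3).tolist())
im,cal=snap('wrist','w4');print(proj(cal,[[561.5,165,242],[561.5,165,296]]))
cv2.imwrite('pics/w4.png',cv2.resize(im,(800,600),interpolation=cv2.INTER_CUBIC))
```

```text
[520.5238179   57.1248925  155.25695171] 15.6833 [-29.8  -1.6 124.6  68.1  82.8 -32.5] [-0.43668309 -0.00682189 -5.37838467] 32.47420578882609
[[0.157, 0.914, 0.375], [0.344, -0.407, 0.846], [0.926, -0.004, -0.378]]
[[ 248.55668175   14.61280979]
 [ 245.54355181 -117.03778596]]
```

View pics/w4.png

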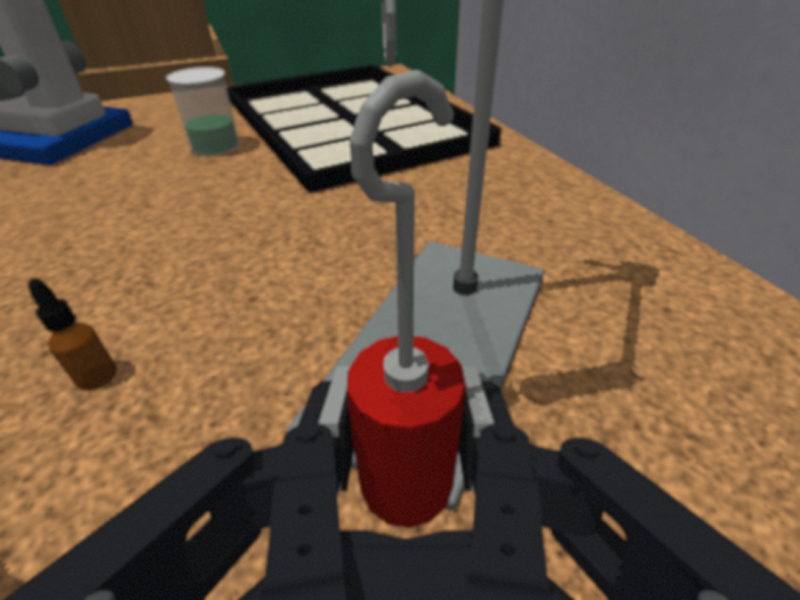

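The ring shows edge-on at the top (bottom wire at (390,62)), so its normal is at about -20° yaw. I'll raise the arm to see the ring fully.

Emit:
carry_out(series=[[[0,0,0],[0,0,0.015],0.02],[[0,0,0],[0,0,0.03],0.02],[[0,0,0],[0,0,0.045],0.02],[[0,0,0],[0,0,0.055],0.02],[[0,0,0],[0,0,0.06],0.02],[[0,0,0],[0,0,0.06],0.02],[[0,0,0],[0,0,0.06],0.02],[[0,0,0],[0,0,0.06],0.02]])

```text
time: 16.4
ee_pos: [519.6, 57.8, 213.7]
eef_rot: [[0.16, 0.914, 0.373], [0.344, -0.406, 0.847], [0.925, -0.007, -0.379]]
wrist_force: [-0.3, -0.3, -5.6]
width: 32.7
gripper_force: 50.6
```

Run:
```python
from srch import *
s=monitor.get_state();print(s['ee_pos'],s['time'],s['wrist_force'])
im,cal=snap('wrist','w5');print(cal['xyz']);pr=proj(cal,[[561.5,165,242],[561.5,165,296]]);print(pr)
w0=load('w4')
S,sc=snap('scene','s5');ps=proj(sc,[[561.5,165,242]])[0];print('s',ps)
T,tc=snap('top','t5');pt=proj(tc,[[561.5,165,296]])[0];print('t',pt)
def c(im,x,y,w,h,k): 
    x=int(max(0,x));y=int(max(0,y));print(x,y,k);return cv2.resize(im[y:y+h,x:x+w],(w*k,h*k),interpolation=cv2.INTER_CUBIC)
A=c(im,pr[0,0]-33,0,67,100,6)
B=c(S,ps[0]-25,ps[1]-30,50,50,8);B=cv2.resize(B,(398,300))
C=c(S,ps[0]-25,ps[1]-30,50,50,8)
W4=c(cv2.imread('pics/w4_full.png'),220,0,66,50,6)
cv2.imwrite('pics/v9.png',np.hstack([A,np.vstack([C[:300,:396],W4])]))
```

```text
[519.63969772  57.80255056 213.65911485] 16.4 [-0.34794369 -0.2554073  -5.56446744]
[487.43642073 -15.29208036 332.58583808]
[[252.30450116 109.36638614]
 [250.35612903  23.15924065]]
s [333.03933091 156.59431918]
t [172.8134301  179.99934345]
219 0 6
308 126 8
308 126 8
220 0 6
```

View pics/v9.png

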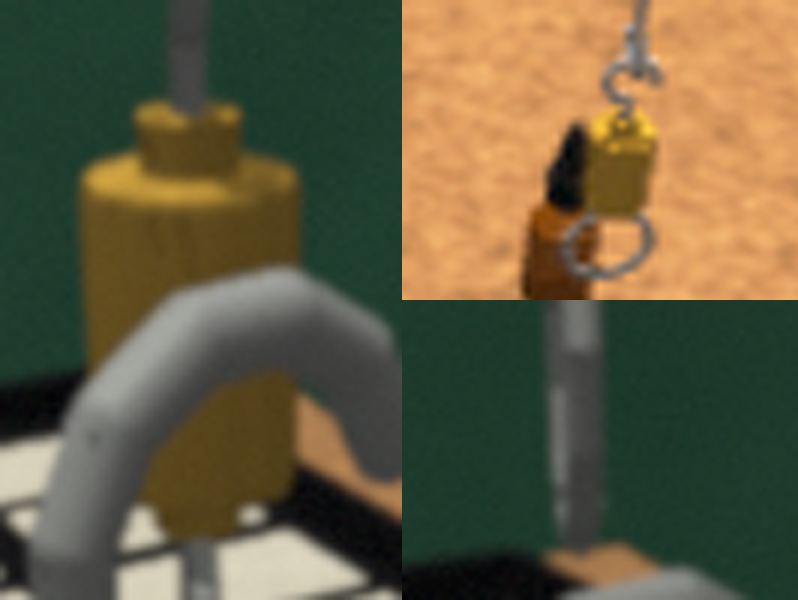

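The left panel (w5) shows the brass cylinder centred at x≈250.8. The top-right panel (scene) shows the ring hanging free below it, with its bottom at about (334.2,159.8). The bottom-right panel (w4) shows the ring nearly edge-on, with its bottom at about (250,41.5).

Run:
```python
from srch import *
w4,w5,s5,t5=load('w4'),load('w5'),load('s5'),load('t5')
b=tri((w4,(249.8,41.3)),(s5,(334.1,159.6)));print('ringbottom',b)
n=tri((w5,(250.6,18.5)),(s5,(335.4,140.5)));print('necktop',n)
# brass bottom: w5 lower edge y~530/6 ; edges of cylinder
for z in (226.5,):print(onz(s5,(334.1,159.6),z),onz(w4,(249.8,41.3),z))
f=w4; d=b[0]-np.array(w4['xyz']);print('view yaw',np.degrees(np.arctan2(d[1],d[0])), 'w5 view', np.array(w5['xyz']))
# hook as seen in w5, check of red pos in grip: predicted bend-top
s=monitor.get_state();R0=np.array(s['eef_rot']);p=np.array(s['ee_pos'])
print('TCP->red z offset; w4 hook top px measured ~ (262,46.5)+-; predicted:')
# red centre at grip (TCP 49.2, R): 
for dz in (-11,-10,-9):
    c=np.array([520.5+1.7,57.1+3,155.3+dz]); print(dz,proj(w4,[c+[0,0,108],c+[0,0,30],c+[0,0,96]]).round(1).tolist())
```

```text
ringbottom (array([562.45493101, 169.17774802, 228.02548366]), [np.float64(1.6668745978183293), np.float64(1.6668745978184418)])
necktop (array([561.81016409, 164.88731737, 298.25483032]), [np.float64(0.20304083117686433), np.float64(0.20304083117686797)])
[559.14096763 171.71130684 226.5       ] [563.80256005 169.62328111 226.5       ]
view yaw 68.0732551765944 w5 view [487.43642073 -15.29208036 332.58583808]
TCP->red z offset; w4 hook top px measured ~ (262,46.5)+-; predicted:
-11 [[261.1, 49.6], [261.0, 241.6], [261.1, 93.7]]
-10 [[261.1, 45.5], [261.0, 240.1], [261.1, 90.3]]
-9 [[261.1, 41.4], [261.0, 238.6], [261.1, 86.9]]
```

```bash
cat > plan.py <<'E'
from srch import *
s=monitor.get_state();q0=np.array(s['q']);R0=np.array(s['eef_rot']);p0=np.array(s['ee_pos'])
for dy in (-20,-26,-32,-38):
    q=q0;R=E('z',dy)@R0;o=E('z',dy)@np.array([.7,3.4,85.7]);u=E('z',17.5+dy)[:,0];out=[]
    for d,z in [(-32,236.5),(-5,236.5),(-5,200),(-5,165)]:
        b=np.array([562,166.5,0])+d*u+[0,0,z]
        q,c=best(b-o,R,q);out.append((np.round(q).astype(int).tolist(),round(c,2)))
    print(dy,out)
E
python3 plan.py
```

```text
-20 [([-12, -15, 137, 85, 53, -23], np.float64(0.0)), ([-12, -10, 133, 86, 52, -24], np.float64(0.0)), ([-12, -5, 133, 90, 52, -31], np.float64(0.0)), ([-12, 1, 132, 95, 52, -38], np.float64(0.0))]
-26 [([-10, -18, 139, 89, 45, -22], np.float64(0.0)), ([-10, -13, 135, 90, 45, -23], np.float64(0.0)), ([-9, -7, 135, 96, 45, -32], np.float64(0.0)), ([-9, -1, 135, 101, 46, -39], np.float64(0.0))]
-32 [([-6, -21, 141, 93, 37, -21], np.float64(0.0)), ([-7, -16, 137, 94, 37, -23], np.float64(0.0)), ([-7, -10, 137, 102, 38, -33], np.float64(0.0)), ([-7, -3, 137, 109, 40, -41], np.float64(0.0))]
-38 [([-2, -23, 142, 98, 28, -21], np.float64(0.0)), ([-3, -18, 139, 100, 29, -24], np.float64(0.0)), ([-3, -11, 139, 110, 31, -36], np.float64(0.0)), ([-3, -5, 138, 119, 33, -46], np.float64(0.0))]
```

Emit:
carry_out(series=[[[0,0,-0.07],[0,0.005,-0.02],0.02],[[0,0,-0.14],[0,0.015,-0.038],0.02],[[0,0,-0.21],[0,0.032,-0.053],0.02],[[0,0,-0.28],[0,0.05,-0.06],0.02],[[0,0,-0.35],[0,0.07,-0.063],0.02],[[0,0,-0.42],[0,0.09,-0.063],0.02],[[0,0,-0.49],[0,0.107,-0.063],0.02],[[0,0,-0.56],[0.001,0.116,-0.063],0.02]])

```text
time: 17.22
ee_pos: [519.6, 174.9, 150.3]
eef_rot: [[0.319, 0.557, 0.767], [0.205, -0.831, 0.518], [0.925, -0.008, -0.379]]
wrist_force: [1.2, 0.5, -5.0]
width: 32.7
gripper_force: 50.8
```

Emit:
carry_out(series=[[[0,0,0],[0,0,0],0.02],[[0,0,0],[0,0,0],0.02],[[0,0,0],[0,0,0],0.02],[[0,0,0],[0,0,0],0.02],[[0,0,0],[0,0,0],0.02],[[0,0,0],[0,0,0],0.02],[[0,0,0],[0,0,0],0.02],[[0,0,0],[0,0,0],0.02]])

```text
time: 17.88
ee_pos: [521.4, 173.0, 151.6]
eef_rot: [[0.317, 0.558, 0.767], [0.207, -0.83, 0.518], [0.926, -0.005, -0.379]]
wrist_force: [0.4, -0.2, -4.8]
width: 32.5
gripper_force: 51.3
```

Run:
```python
from srch import *
s=monitor.get_state();p=np.array(s['ee_pos']);R=np.array(s['eef_rot']);print(p,s['time'],s['wrist_force'],np.round(s['q'],1));print(R.round(3).tolist())
im,cal=snap('wrist','w6');S,sc=snap('scene','s6')
b=p+[2.4,2.5,85.7];C=[562,166.5,242]
pr=proj(cal,[C,b,[562,166.5,230]]);ps=proj(sc,[C,b]);print('ring,bend wrist',pr,'scene',ps)
m=(pr[0]+pr[1])/2;x=int(np.clip(m[0]-66,0,512-133));y=int(max(0,m[1]-60));print('W',x,y,'k6')
A=cv2.resize(im[y:y+100,x:x+133],None,fx=6,fy=6,interpolation=cv2.INTER_CUBIC)[:,:798]
A=cv2.resize(im[y:y+100,x:x+100],(400,400),interpolation=cv2.INTER_CUBIC)
x2,y2=int(ps[0,0]-30),int(ps[0,1]-30);print('A k4, S',x2,y2,'k8')
B=cv2.resize(S[y2:y2+50,x2:x2+50],(400,400),interpolation=cv2.INTER_CUBIC)
np.save('pics/x.npy',[x,y,x2,y2])
cv2.imwrite('pics/v10.png',np.hstack([A,B]))
```

```text
[521.39602897 173.02616943 151.64359158] 17.8833 [ 0.36587121 -0.21828894 -4.80209864] [ -5.8 -22.5 142.   92.   36.4 -19.7]
[[0.317, 0.558, 0.767], [0.207, -0.83, 0.518], [0.926, -0.005, -0.379]]
ring,bend wrist [[337.9451315   48.63470252]
 [254.64231551  91.65609629]
 [332.68199746  82.83788325]] scene [[333.62364598 156.54263665]
 [328.84194823 148.31747092]]
W 230 10 k6
A k4, S 303 126 k8
```

Run:
```python
from h import *
im=cv2.imread('pics/w6_full.png');S=cv2.imread('pics/s6_full.png')
A=cv2.resize(im[10:110,232:365],None,fx=6,fy=6,interpolation=cv2.INTER_CUBIC)
B=cv2.resize(S[126:176,308:348],(192,240),interpolation=cv2.INTER_CUBIC)
A[360:,-192:]=B
cv2.imwrite('pics/v10.png',A)
```

```text
(no output)
```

View pics/v10.png

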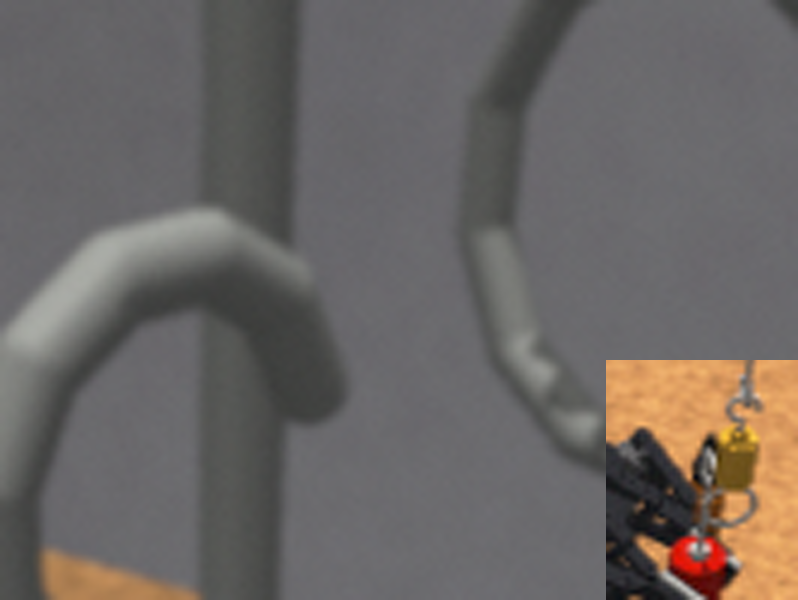

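```bash
cat > fit.py <<'E'
from srch import *
w,sc=load('w6'),load('s6')
t=np.radians(np.arange(0,360,2))
def circ(c,ph,r=13.75):
    y=E('z',ph)[:,1];return np.array(c)+r*(np.cos(t)[:,None]*y+np.sin(t)[:,None]*np.array([0,0,1]))
obs=np.array([(314.5,37.5),(316,58.3),(322.8,73.3),(330.3,81.7),(321.2,18.3)])
def f(v,full=False):
    P=proj(w,circ(v[:3],v[3]));d=[np.min(np.linalg.norm(P-o,axis=1)) for o in obs]
    return np.r_[d,(proj(sc,[v[:3]])[0]-[333.8,156.6])*1.5,(v[3]+22)/8,(v[2]-242)/2]
r=least_squares(f,[562,166.5,242,-22],diff_step=1e-4);print('ring',r.x.round(1),f(r.x).round(1),'init',f([562,166.5,242,-22]).round(1))
# hook centreline, yaw
hook=[((232+205/6),(10+240/6)),(232+310/6,10+385/6),(232+20/6,10+420/6),(232+100/6,10+270/6)]
def hk(b,yaw):
    u=E('z',yaw)[:,0];a=np.radians(np.arange(0,271,2));return np.array(b)+10*(np.cos(a)[:,None]*u+np.sin(a)[:,None]*np.array([0,0,1]))
p=[521.4+2.4,173+2.5,151.6+85.7]
def g(v):
    P=proj(w,hk(v[:3],v[3]));d=[np.min(np.linalg.norm(P-o,axis=1)) for o in hook];d[1]=np.linalg.norm(proj(w,[hk(v[:3],v[3])[0]+[0,0,1.5]])[0]-hook[1])
    return np.r_[d,(v[:3]-p)/2,(v[3]+14.5)/4]
h=least_squares(g,p+[-14.5],diff_step=1e-4);print('hook',h.x.round(1),g(h.x).round(1),'init',np.round(p,1),g(p+[-14.5]).round(1))
E
python3 fit.py
```

```text
ring [563.4 165.4 242.6 -19.6] [ 0.7  0.4  0.2  0.2  0.6 -0.4  0.3  0.3  0.3] init [ 2.7  3.7  4.5  4.2  2.6 -0.3 -0.1  0.   0. ]Traceback (most recent call last):
  File "fit.py", line 19, in <module>
    h=least_squares(g,p+[-14.5],diff_step=1e-4);print('hook',h.x.round(1),g(h.x).round(1),'init',np.round(p,1),g(p+[-14.5]).round(1))
                                                                                                               ~^^^^^^^^^^^
  File "fit.py", line 18, in g
    return np.r_[d,(v[:3]-p)/2,(v[3]+14.5)/4]
                    ~~~~~^~
TypeError: unsupported operand type(s) for -: 'list' and 'list'
```

```bash
sed -i 's/^p=\[.*/p=np.array([521.4+2.4,173+2.5,151.6+85.7])/; s/p+\[-14.5\]/np.r_[p,-14.5]/g' fit.py; python3 fit.py
```

```text
ring [563.4 165.4 242.6 -19.6] [ 0.7  0.4  0.2  0.2  0.6 -0.4  0.3  0.3  0.3] init [ 2.7  3.7  4.5  4.2  2.6 -0.3 -0.1  0.   0. ]
hook [525.3 174.9 238.3 -13.1] [ 0.3  0.5  1.   1.1  0.7 -0.3  0.5  0.4] init [523.8 175.5 237.3] [5.7 5.9 4.6 2.4 0.  0.  0.  0. ]
```

Emit:
carry_out(series=[[[0,0,0],[0.003,-0.001,-0.001],0.02],[[0,0,0],[0.006,-0.0015,-0.001],0.02],[[0,0,0],[0.009,-0.002,-0.001],0.02],[[0,0,0],[0.012,-0.003,-0.001],0.02],[[0,0,0],[0.015,-0.0035,-0.001],0.02],[[0,0,0],[0.018,-0.0045,-0.001],0.02],[[0,0,0],[0.02,-0.005,-0.001],0.02],[[0,0,0],[0.021,-0.005,-0.001],0.02]])

```text
time: 18.65
ee_pos: [542.6, 168.4, 150.8]
eef_rot: [[0.317, 0.558, 0.767], [0.207, -0.83, 0.518], [0.926, -0.005, -0.378]]
wrist_force: [-0.6, -0.2, -4.6]
width: 32.8
gripper_force: 51.3
```

Emit:
carry_out(series=[[[0,0,0],[0.002,-0.0005,0],0.02],[[0,0,0],[0.004,-0.001,0],0.02],[[0,0,0],[0.006,-0.0015,0],0.02],[[0,0,0],[0.008,-0.002,0],0.02],[[0,0,0],[0.01,-0.0025,0],0.02],[[0,0,0],[0.012,-0.003,0],0.02],[[0,0,0],[0.012,-0.003,0],0.02],[[0,0,0],[0.012,-0.003,0],0.02]])

```text
time: 19.32
ee_pos: [554.2, 165.6, 150.7]
eef_rot: [[0.317, 0.559, 0.767], [0.207, -0.829, 0.519], [0.926, -0.005, -0.378]]
wrist_force: [-0.7, 0.1, -4.0]
width: 32.2
gripper_force: 51.3
```

Run:
```python
from srch import *
s=monitor.get_state();p=np.array(s['ee_pos']);print(p,s['time'],s['wrist_force'],np.round(s['q'],1),'bend est',p+[3.9,1.9,86.7])
im,cal=snap('wrist','w7');S,sc=snap('scene','s7')
# scene colour check: brass mask centroid before/after
def bm(I): 
    h=cv2.cvtColor(I[130:165,315:350],cv2.COLOR_BGR2HSV);m=(h[...,0]>20)&(h[...,0]<32)&(h[...,1]>150);yy,xx=np.nonzero(m);return m.sum(),xx.mean()+315,yy.mean()+130
for n in ('s5','s6','s7'): print(n,bm(cv2.imread(f'pics/{n}_full.png')))
```

```text
[554.24322587 165.56113011 150.70179901] 19.3167 [-0.65955374  0.09994427 -3.98687286] [ -6.5 -15.8 137.4  94.4  37.2 -23.1] bend est [558.14322587 167.46113011 237.40179901]
s5 (np.int64(13), np.float64(334.3076923076923), np.float64(143.92307692307693))
s6 (np.int64(14), np.float64(334.42857142857144), np.float64(144.21428571428572))
s7 (np.int64(11), np.float64(335.09090909090907), np.float64(143.36363636363637))
```

Emit:
carry_out(series=[[[0,0,0],[0,0,-0.001],0.02],[[0,0,0],[0,0,-0.0025],0.02],[[0,0,0],[0,0,-0.004],0.02],[[0,0,0],[0,0,-0.0055],0.02],[[0,0,0],[0,0,-0.007],0.02],[[0,0,0],[0,0,-0.0085],0.02],[[0,0,0],[0,0,-0.0095],0.02],[[0,0,0],[0,0,-0.01],0.02]])

```text
time: 20.08
ee_pos: [554.0, 165.6, 140.4]
eef_rot: [[0.317, 0.559, 0.767], [0.207, -0.829, 0.519], [0.925, -0.006, -0.379]]
wrist_force: [0.1, -0.0, -4.3]
width: 32.8
gripper_force: 51.3
```

Emit:
carry_out(series=[[[0,0,0],[0,0,-0.001],0.02],[[0,0,0],[0,0,-0.002],0.02],[[0,0,0],[0,0,-0.003],0.02],[[0,0,0],[0,0,-0.004],0.02],[[0,0,0],[0,0,-0.005],0.02],[[0,0,0],[0,0,-0.006],0.02],[[0,0,0],[0,0,-0.007],0.02],[[0,0,0],[0,0,-0.008],0.02]])

```text
time: 20.75
ee_pos: [554.2, 165.6, 132.7]
eef_rot: [[0.316, 0.559, 0.767], [0.207, -0.829, 0.519], [0.926, -0.005, -0.378]]
wrist_force: [-0.8, -0.7, -3.5]
width: 32.5
gripper_force: 51.3
```

Emit:
carry_out(series=[[[0,0,0],[0,0,-0.001],0.02],[[0,0,0],[0,0,-0.002],0.02],[[0,0,0],[0,0,-0.003],0.02],[[0,0,0],[0,0,-0.004],0.02],[[0,0,0],[0,0,-0.005],0.02],[[0,0,0],[0,0,-0.006],0.02],[[0,0,0],[0,0,-0.007],0.02],[[0,0,0],[0,0,-0.008],0.02]])

```text
time: 21.42
ee_pos: [554.2, 165.6, 124.7]
eef_rot: [[0.316, 0.559, 0.767], [0.207, -0.829, 0.519], [0.926, -0.005, -0.378]]
wrist_force: [1.2, -0.0, -3.2]
width: 32.7
gripper_force: 51.3
```

Run:
```python
from srch import *
s=monitor.get_state();p=np.array(s['ee_pos']);print(p,s['time'],s['wrist_force'])
```

```text
[554.23005724 165.59132616 124.74772871] 21.4167 [ 1.19791445 -0.02710259 -3.2273823 ]
```

Emit:
carry_out(series=[[[0,0,0],[0.0005,0,-0.001],0.02],[[0,0,0],[0.001,-0.0003,-0.002],0.02],[[0,0,0],[0.0015,-0.0004,-0.003],0.02],[[0,0,0],[0.002,-0.0006,-0.004],0.02],[[0,0,0],[0.0025,-0.0008,-0.005],0.02],[[0,0,0],[0.003,-0.001,-0.006],0.02],[[0,0,0],[0.0035,-0.0012,-0.007],0.02],[[0,0,0],[0.004,-0.0013,-0.008],0.02]])

```text
time: 22.08
ee_pos: [558.3, 164.3, 116.7]
eef_rot: [[0.316, 0.559, 0.767], [0.207, -0.829, 0.519], [0.926, -0.005, -0.378]]
wrist_force: [-0.2, -0.3, -3.2]
width: 32.4
gripper_force: 51.4
```

Emit:
carry_out(series=[[[0,0,0],[0,0,-0.001],0.02],[[0,0,0],[0,0,-0.002],0.02],[[0,0,0],[0,0,-0.003],0.02],[[0,0,0],[0,0,-0.004],0.02],[[0,0,0],[0,0,-0.005],0.02],[[0,0,0],[0,0,-0.006],0.02],[[0,0,0],[0,0,-0.007],0.02],[[0,0,0],[0,0,-0.008],0.02]])

```text
time: 22.75
ee_pos: [558.2, 164.3, 108.8]
eef_rot: [[0.316, 0.559, 0.767], [0.207, -0.829, 0.519], [0.926, -0.005, -0.378]]
wrist_force: [-0.6, -0.1, -2.4]
width: 32.7
gripper_force: 51.4
```

Run:
```python
from srch import *
F=[]
s=monitor.get_state();p=np.array(s['ee_pos']);print(p,s['time'])
F.append(s['wrist_force'])
S,sc=snap('scene','s8');F.append(monitor.get_state()['wrist_force']);W,_=snap('wrist','w8');F.append(monitor.get_state()['wrist_force']);print(np.round(F,2))
```

```text
[558.22206003 164.29737339 108.75142558] 22.75
[[-0.64 -0.06 -2.4 ]
 [-0.27 -0.04 -2.64]
 [ 0.09 -0.9  -2.13]]
```

Emit:
carry_out(series=[[[0,0,0],[0,0,-0.001],0.02],[[0,0,0],[0,0,-0.0025],0.02],[[0,0,0],[0,0,-0.004],0.02],[[0,0,0],[0,0,-0.0055],0.02],[[0,0,0],[0,0,-0.007],0.02],[[0,0,0],[0,0,-0.0085],0.02],[[0,0,0],[0,0,-0.01],0.02],[[0,0,0],[0,0,-0.011],0.02]])

```text
time: 23.52
ee_pos: [558.2, 164.3, 97.6]
eef_rot: [[0.317, 0.559, 0.767], [0.207, -0.829, 0.519], [0.926, -0.005, -0.378]]
wrist_force: [0.0, 0.4, -0.9]
width: 32.6
gripper_force: 51.4
```

Emit:
carry_out(series=[[[0,0,0],[0,0,-0.001],0.02],[[0,0,0],[0,0,-0.0025],0.02],[[0,0,0],[0,0,-0.004],0.02],[[0,0,0],[0,0,-0.0055],0.02],[[0,0,0],[0,0,-0.007],0.02],[[0,0,0],[0,0,-0.008],0.02],[[0,0,0],[0,0,-0.009],0.02],[[0,0,0],[0,0,-0.009],0.02]])

```text
time: 24.18
ee_pos: [558.1, 164.3, 88.5]
eef_rot: [[0.317, 0.559, 0.767], [0.207, -0.829, 0.519], [0.926, -0.006, -0.379]]
wrist_force: [0.4, 0.1, -0.4]
width: 32.5
gripper_force: 51.4
```

```bash
cat > avg.py <<'E'
from srch import *
import sys
F=[];P=[];T=[]
for i in range(int(sys.argv[1])):
    s=monitor.get_state();F.append(s['wrist_force']);T.append(s['wrist_torque']);P.append(s['ee_pos']);I=vision.read_camera('scene')
cv2.imwrite('pics/last.png',I[:,:,::-1])
F=np.array(F);print(s['time'],np.mean(P,0).round(2),'F',F.mean(0).round(3),'sd',F.std(0).round(2),'n',len(np.unique(F[:,2])),np.mean(T,0).round(3))
E
python3 avg.py 24
```

```text
25.3333 [558.15 164.3   88.73] F [-0.368  0.061 -0.179] sd [0.59 0.47 0.51] n 24 [-0.278  0.358  0.022]
```

Emit:
carry_out(series=[[[0,0,0],[0,0,-0.0005],0.02],[[0,0,0],[0,0,-0.001],0.02],[[0,0,0],[0,0,-0.001],0.02],[[0,0,0],[0,0,-0.001],0.02],[[0,0,0],[0,0,-0.001],0.02],[[0,0,0],[0,0,-0.001],0.02],[[0,0,0],[0,0,-0.001],0.02],[[0,0,0],[0,0,-0.001],0.02]], squeeze=20)

```text
time: 26.05
ee_pos: [558.1, 164.3, 87.7]
eef_rot: [[0.317, 0.559, 0.767], [0.207, -0.829, 0.519], [0.926, -0.005, -0.378]]
wrist_force: [0.4, -0.4, -0.1]
width: 32.6
gripper_force: 51.4
```

```bash
python3 avg.py 40
```

```text
28.0 [558.13 164.3   87.69] F [-0.27   0.126 -0.148] sd [0.48 0.51 0.42] n 40 [-0.255  0.346  0.021]
```

Emit:
carry_out(series=[[[0,0,0],[0,0,-0.0005],0.02],[[0,0,0],[0,0,-0.0007],0.02],[[0,0,0],[0,0,-0.0007],0.02],[[0,0,0],[0,0,-0.0007],0.034],[[0,0,0],[0,0,-0.0007],0.038],[[0,0,0],[0,0,-0.0007],0.045],[[0,0,0],[0,0,-0.0007],0.06],[[0,0,0],[0,0,-0.0007],0.085]])

```text
time: 28.72
ee_pos: [558.2, 164.3, 87.0]
eef_rot: [[0.317, 0.559, 0.767], [0.207, -0.829, 0.519], [0.926, -0.005, -0.378]]
wrist_force: [-0.4, 0.1, 0.7]
width: 67.7
gripper_force: 0.0
```

Emit:
carry_out(series=[[[0,0,0],[0,0,0],0.085],[[0,0,0],[0,0,0],0.085],[[0,0,0],[0,0,0],0.085],[[0,0,0],[0,0,0],0.085],[[0,0,0],[-0.005,-0.0035,0.0025],0.085],[[0,0,0],[-0.012,-0.008,0.006],0.085],[[0,0,0],[-0.02,-0.0135,0.0095],0.085],[[0,0,0],[-0.028,-0.019,0.0135],0.085]])

```text
time: 29.38
ee_pos: [529.4, 145.1, 100.4]
eef_rot: [[0.317, 0.559, 0.766], [0.207, -0.829, 0.519], [0.925, -0.006, -0.379]]
wrist_force: [0.0, -0.2, 0.1]
width: 85.2
gripper_force: 0.0
```

Run:
```python
from h import *
s=monitor.get_state();print(s['time'],s['width'],s['wrist_force'],s['ee_pos'])
def red(I):
    h=cv2.cvtColor(I,cv2.COLOR_RGB2HSV);m=((h[...,0]<4)|(h[...,0]>176))&(h[...,1]>180)&(h[...,2]>60);m[200:]=0;m[:100]=0
    n,l,st,c=cv2.connectedComponentsWithStats(m.astype(np.uint8));k=1+np.argmax(st[1:,4]);return st[k].tolist(),c[k].round(2).tolist()
for i in range(6): print(red(vision.read_camera('scene')))
```

```text
29.3833 85.15506772234127 [ 0.02012965 -0.20529601  0.09375647] [529.39969017 145.10956062 100.42789038]
([322, 188, 11, 12, 95], [327.06, 194.58])
([322, 188, 12, 12, 97], [327.21, 194.54])
([322, 188, 12, 12, 93], [327.09, 194.58])
([322, 188, 12, 12, 92], [327.09, 194.48])
([322, 188, 12, 12, 95], [327.27, 194.74])
([322, 188, 11, 12, 90], [327.19, 194.61])
```

Emit:
carry_out(series=[[[0,0,0],[-0.008,-0.005,0.003],0.085],[[0,0,0],[-0.016,-0.01,0.005],0.085],[[0,0,0],[-0.024,-0.016,0.01],0.085],[[0,0,0],[-0.032,-0.022,0.013],0.085],[[0,0,0],[-0.032,-0.03,0.015],0.085],[[0,0,0],[-0.032,-0.04,0.015],0.085],[[0,0,0],[-0.032,-0.04,0.015],0.085],[[0,0,0],[-0.032,-0.04,0.015],0.085]])

```text
time: 30.35
ee_pos: [498.4, 105.1, 115.5]
eef_rot: [[0.317, 0.558, 0.767], [0.207, -0.83, 0.518], [0.926, -0.006, -0.378]]
wrist_force: [-0.5, 1.1, -0.1]
width: 84.9
gripper_force: 0.0
```

```bash
cat > still.py <<'E'
from h import *
def red(I):
    h=cv2.cvtColor(I,cv2.COLOR_RGB2HSV);m=((h[...,0]<4)|(h[...,0]>176))&(h[...,1]>180)&(h[...,2]>60);m[200:]=0;m[:100]=0
    n,l,st,c=cv2.connectedComponentsWithStats(m.astype(np.uint8));k=1+np.argmax(st[1:,4]);return np.r_[st[k][4],c[k].round(2)]
A=np.array([red(vision.read_camera('scene')) for i in range(40)])
print(monitor.get_state()['time'],A.mean(0),A.std(0),A[::4,1:].round(2).tolist())
E
python3 still.py
```

```text
32.35 [ 94.6     327.2045  194.56075] [1.84119526 0.07902373 0.08370745] [[327.1, 194.57], [327.14, 194.55], [327.13, 194.49], [327.03, 194.6], [327.33, 194.57], [327.1, 194.66], [327.18, 194.5], [327.12, 194.53], [327.23, 194.53], [327.25, 194.5]]
```

```bash
python3 -c "
from h import *
print(workorder.hand_in())"
```

```text
the job is handed in; nothing more can be done
None
```

The red mass hangs by its hook from the ring under the brass mass, still over 2 s of scene-camera frames after the gripper let go and backed clear; I handed the job in at about 32 s, and no verdict came back.

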